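# Fetch the date stamp out of the pop-up box

## Robot

A 6-joint arm with a two-finger parallel gripper is mounted at the origin on the work surface; the furniture and walls round the work are solid. World frame = base frame: x ahead of the robot, y to its left, z up, the work surface at z = 0. Lengths are in mm, angles in rad, forces in N, time in s.
With the tool pointing down it reaches from about 350 to 775 mm from the base axis. Payload 7.3 kg.
Tool frame: the origin (TCP) lies at the very end of the fingers, on their centre line; the grasp point (between the pads) lies 19 mm behind it; x points along the fingers, z is the direction in which the jaws open and shut, and the axes are right-handed (so a half turn about x gives the same grasp; the last joint's range is limited). The gripper opens to 92 mm and grips with 3 to 60 N. Pads are 19 mm wide; open, the fingers measure 130 mm over their backs; the gripper's body (75 mm by 190 mm) begins 47 mm behind the grasp point.
Start: joints at [-1.326, 0.342, 1.524, -0, 1.275, -0.146], TCP at [200.012, -485.432, 190.541] pointing down, gripper open.
Joint ranges: [-2.53, 2.53], [-0.77, 2.02], [0.04, 2.7], [-1, 4.14], [0.28, 2.66], [-3.11, 3.11]. Speed limits (rad/s): [2.57, 2.57, 3.14, 3.14, 3.14, 3.14].

## Interface

Orientations are given as [roll, pitch, yaw] about the fixed x, y, z axes, in that order (R = Rz(yaw) Ry(pitch) Rx(roll)).
In Python, from plant import * gives the robot as it stands.
- The arm moves only by the tool carry_out, never from a script. Its argument "rows" is a list of rows, each a list of 4 numbers: the shift along the world's x, y, z in mm, then the turn about the world's z in degrees. In form: [[x, y, z, twist], ...]. A call has 1 to 20 rows; each row is the pose to reach, as a shift and turn from the pose measured when the call began; what a row does not reach only later rows make up. A row lasts 1/12 s, in which the tool goes at most 41.7 mm and 7.16 degrees, less where a joint would pass 70% of its speed; a pose out of reach is approached as far as the arm can. A call with a gripper value outside its range is refused whole. "hand" is the finger opening in mm, from 0 to 91.8, set as the call begins (left out, the last holds). The fingers move at their own pace and stop on an object; the grip force is fixed at half the most. Time passes only in rows, so rows that repeat a pose let the fingers close. It gives the time, the measured TCP pose, the force and the opening at its end, in the units of the state.
- get_obs(): the state, without advancing time (a new reading comes with each control period).
- capture(name): name is "scene" or "side" or "wrist"; returns the picture (400x640x3 uint8, red, green, blue); there is no depth.
- camera_info(name): a dict with "camera_matrix" (3x3 intrinsics, pixels), "pose" (4x4, takes a point from camera to world coordinates); the wrist camera has in their place "mount" (4x4, takes a point from camera to tool coordinates, whose origin is the TCP and whose axes are the tool frame's). Camera axes: x right, y down, z forward; pixel columns grow to the right and rows downward; lengths in mm; the calibration is good to about 2 mm. A picture is of the moment at which its call begins: read the wrist's pose just before it. camera_info takes no time and is no camera call.
- close_job(): hands the job in, once; it reports no verdict.
The state is a dict: "time": time; "joint_positions": joint angles; "dq": joint speeds; "tau": joint torques, N m; "tool_pos": TCP position; "tcp_rot": TCP orientation; "contact_force": force on the tool from outside, world axes, zero at the start; "moment": the same for the moment, N m; "grip_width": finger opening in mm.
Only numpy, scipy, OpenCV 4.12 (cv2) and the standard library are available. Lean on these libraries where they do the work, as an engineer would, in place of code of your own. Each camera call takes 0.05 s, during which the arm holds its last target. There are 200 camera calls.

## Task

Get the date stamp out ready for use: press the release button of the stamp box so its lid pops up, then take hold of the sprung lid and bring it gently all the way back onto its stop, never letting it fall or slam. Take the stamp out and stand it upright, without dropping it, fully inside the empty lane of the wooden rack; it fits there only lengthwise along the lane, and neither place leaves room for the fingers that the other needs, so put it down on the desk and take it again the other way. Leave the lid open and the mug, sticky pad and ink pad as they are.

Things in the scene. Friction and masses are not known exactly. Their poses are not given: they have to be found in the camera images.
- stamp_box: grey box with a hinged blue lid, fixed, 110 x 140 x 95 mm (x, y, z) without lid; origin under its centre, x from button side to hinge side. Walls 4, floor 5 mm. The open well spans x -51..+11, y -66..+66 mm; behind it a black block reaches z 80. A black ledge on the front (x -125..-55, y -65..-15, top z 70 mm) carries the red button.
- release (a joint): red round push button, 24 mm across, its top 18 mm above the ledge; 0 = up, 0.006 m = fully pressed; pushed straight down against a spring, 1.5 N at first and 5 N at the bottom, plus 1 N or so for the hook it draws back; it releases the lid at about 0.004 m and springs back up.
- release_top (a point): centre of the red button's top face when up: x -102, y -40, z 88 mm in the box's frame. The steel hook and the lid's front edge lie 30 mm and more behind it (+x) at z 95..105; when released the lid jumps up behind a finger that presses here.
- lid (a joint): lid angle about the hinge along the box's y axis: 0 = shut and latched, about 0.4 rad = popped (it bobs for a moment, then rests on a spring pin, lifted easily), 1.57 = upright, 1.95 = on its open stop. The lid (120 g) turns freely: below upright it falls back towards the pin, past upright it falls onto the stop.
- lid_hinge (a point): point on the hinge axis: x +55, y 0, z 95 mm in the box's frame.
- lid_grip (a point): centre of the yellow grip barrel, 16 mm in diameter, 22 mm long along the hinge direction, at y +30 mm in the box's frame, 134 mm from the hinge axis, 24 mm beyond the lid's edge, 4 mm above the lid's underside plane (which holds the hinge axis). Pinched by its flat ends it pivots between the fingers as the lid swings. A neck 12 mm wide joins it to the lid.
- stamp: date stamp, 38 x 54 x 82 mm (own x, y, z): black foot 34 x 50 x 42 mm, red cap 38 x 54 mm from z 56 to 82; origin at the centre of its underside. About 75 g (a third more or less). At first it stands in the well, its 54 mm length along the box's x with 4 mm to the walls at the ends; 35 mm or more of room at its 38 mm sides.
- rack: pale wooden rack fixed to the desk, 70 x 108 x 92 mm; origin at the centre of its underside. Three upright plates 4 mm thick and 88 mm tall stand along its x on a base 4 mm thick, at y -52, 0 and +52 mm, leaving two lanes 48 mm wide, open at both x ends and on top. The lane at -y holds a glue stick 28 mm across, 94 mm tall, fixed.
- lane (a point): centre of the floor of the empty lane (y +26 mm, z 4 mm in the rack's frame); its axes are the rack's, x along the lane. The stamp belongs here with its y axis along the lane.
- mug: white mug, 82 mm across without the handle, 93 mm tall, loose; origin at the centre of its underside. Leave alone.
- sticky_pad: yellow sticky pad, 77 x 77 x 13 mm, loose; origin under its centre. Leave alone.
- ink_pad: blue ink pad, 60 x 90 x 16 mm, loose; origin under its centre. Leave alone.

How it is judged:
By the outcome, as a careful person would: the job done as asked, in the order asked, and still so for the second after the job is handed in, with the robot touching nothing.
It also fails if it takes over 72 s, if anything falls off the work surface, if the arm or the gripper's body presses on something with over 40 N, if the wrist force passes 120 N, or if a joint passes its speed limit or range.

## Working session

There is one attempt and no reset: what is moved stays moved. The work goes in short steps, Python scripts to look and compute and a tool call to move; the robot and the scene stay as the last step left them, time stands still between calls to the robot, and variables do not carry over. Pictures are saved under pics/ and viewed, about 8 in all and at most 12, crops included, and the job is handed in when it is done.

Besides the shell and the picture viewer there is one more tool, called after "Request:" as name([rows], argument=value, ...), one row to a line, values as JSON. carry_out: Moves the arm, as the interface text tells. Its arguments: {"type":"object","properties":{"rows":{"type":"array"},"hand":{"type":"number"}},"required":["rows"]}

```bash
mkdir -p pics; ls
python3 - <<'E'
from plant import *
import cv2, numpy as np
o=get_obs(); print(o)
for n in ("scene","side","wrist"):
    im=capture(n); cv2.imwrite(f"pics/{n}0.png",im[:,:,::-1]); i=camera_info(n); print(n,{k:np.round(v,3).tolist() if not isinstance(v,str) else v for k,v in i.items()})
a=cv2.imread("pics/scene0.png");b=cv2.imread("pics/side0.png")
E
```

```text
pics
{'time': 0.0, 'joint_positions': array([-1.32600628e+00,  3.42777663e-01,  1.52503349e+00, -3.31825907e-05,
        1.27535363e+00, -1.45980505e-01]), 'dq': array([-1.35636437e-03, -1.51171648e-03,  1.93889535e-03, -5.75142470e-04,
       -8.18613113e-04, -3.68857519e-05]), 'tau': array([-7.85190005e-04, -4.31247568e+01, -2.44218707e+01,  7.16704270e-02,
        5.58520365e-02, -1.41845526e-04]), 'tool_pos': array([ 199.88014483, -484.96526697,  189.81072814]), 'tcp_rot': array([3.01579201, 1.56922388, 1.83577592]), 'contact_force': array([-0.10610999, -0.8943522 ,  0.29228562]), 'moment': array([ 0.01165434, -0.02392791,  0.02691229]), 'grip_width': 92.05932313614787}
scene {'camera_matrix': [[486.175, 0.0, 321.854], [0.0, 486.175, 192.894], [0.0, 0.0, 1.0]], 'pose': [[0.874, -0.376, 0.309, 142.299], [-0.487, -0.673, 0.557, -922.42], [-0.002, -0.637, -0.771, 1024.727], [0.0, 0.0, 0.0, 1.0]]}
side {'camera_matrix': [[486.852, 0.0, 330.595], [0.0, 486.852, 198.32], [0.0, 0.0, 1.0]], 'pose': [[-1.0, -0.002, -0.03, 575.13], [0.024, 0.571, -0.82, 678.736], [0.019, -0.821, -0.571, 760.162], [0.0, 0.0, 0.0, 1.0]]}
wrist {'camera_matrix': [[318.022, 0.0, 320.566], [0.0, 318.022, 199.606], [0.0, 0.0, 1.0]], 'mount': [[-0.001, -0.281, 0.96, -193.093], [-0.0, -0.96, -0.281, 76.629], [1.0, -0.001, 0.001, -0.472], [0.0, 0.0, 0.0, 1.0]]}
```

View pics/scene0.png

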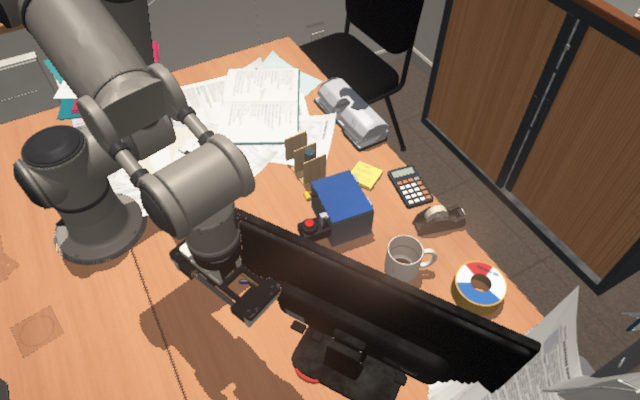

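View pics/side0.png

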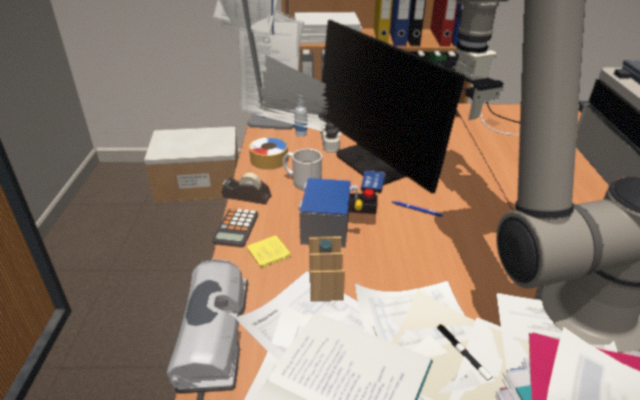

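Scene: box lid about (342,195), button (309,224), rack (306,160), mug (404,257). Side: lid (326,195), rack (326,268), button (368,195); the monitor stands between the arm and the box. Next, enlarge both crops.

Run:
```python
import cv2, numpy as np
a=cv2.imread("pics/scene0.png")[125:265,265:395];b=cv2.imread("pics/side0.png")[165:310,265:395]
f=lambda c:cv2.resize(c,(400,int(c.shape[0]*400/c.shape[1])),interpolation=cv2.INTER_CUBIC)
a,b=f(a),f(b);h=max(len(a),len(b))
p=lambda c:cv2.copyMakeBorder(c,0,h-len(c),0,0,0)
print(a.shape,b.shape)
cv2.imwrite("pics/c1.png",np.hstack([p(a),p(b)]))
```

```text
(430, 400, 3) (446, 400, 3)
```

View pics/c1.png

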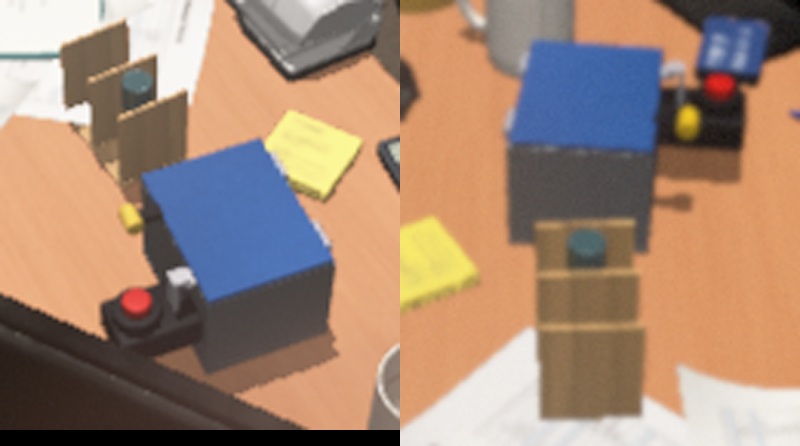

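Lid, button, grip and rack corners are clear (the rack's glue stick is in the lane nearer the box, so the empty lane is the one towards +y). Triangulating.

```bash
cat > h.py <<'E'
from plant import *
import cv2, numpy as np
from scipy.spatial.transform import Rotation as R
def P(n,obs=None):
    i=camera_info(n); K=i["camera_matrix"]
    if n=="wrist":
        T=np.eye(4);T[:3,:3]=R.from_euler("xyz",obs["tcp_rot"]).as_matrix();T[:3,3]=obs["tool_pos"]
        T=T@i["mount"]
    else: T=np.array(i["pose"])
    return K,T
def ray(c,uv):
    K,T=c; d=T[:3,:3]@np.linalg.solve(K,[uv[0],uv[1],1]); return T[:3,3],d/np.linalg.norm(d)
def plane(c,uv,z):
    o,d=ray(c,uv); return o+d*(z-o[2])/d[2]
def proj(c,p):
    K,T=c; q=K@(T[:3,:3].T@(np.array(p)-T[:3,3])); return q[:2]/q[2]
def tri(obs):
    A=np.zeros((3,3));b=np.zeros(3);L=[]
    for c,uv in obs:
        o,d=ray(c,uv);M=np.eye(3)-np.outer(d,d);A+=M;b+=M@o;L.append((o,M))
    x=np.linalg.solve(A,b); return x,[float(np.linalg.norm(M@(x-o))) for o,M in L]
E
python3 - <<'E'
from h import *
S,D=P("scene"),P("side")
a=cv2.imread("pics/scene0.png");b=cv2.imread("pics/side0.png")
def blob(im,lo,hi,roi):
    x0,y0,x1,y1=roi; m=cv2.inRange(cv2.cvtColor(im,cv2.COLOR_BGR2HSV),lo,hi); z=np.zeros_like(m); z[y0:y1,x0:x1]=m[y0:y1,x0:x1]
    return max(cv2.findContours(z,cv2.RETR_EXTERNAL,cv2.CHAIN_APPROX_NONE)[0],key=cv2.contourArea)
def quad(c):
    h=cv2.convexHull(c); return cv2.approxPolyN(h,4,ensure_convex=True)[0] if hasattr(cv2,'approxPolyN') else h
B=((100,120,50),(130,255,255))
qa=quad(blob(a,*B,(300,160,380,230)));qb=quad(blob(b,*B,(295,170,355,220)))
print(qa.tolist(),qb.tolist())
# order by world on plane z=103
oa=[(plane(S,p,103),p) for p in qa];ob=[(plane(D,p,103),p) for p in qb]
C=[]
for w,p in oa:
    w2,p2=min(ob,key=lambda t:np.linalg.norm(t[0]-w)); x,e=tri([(S,p),(D,p2)]); C.append(x); print("lid",x.round(1),np.round(e,1),w.round(1),w2.round(1))
cen=lambda c:np.mean(cv2.boxPoints(cv2.minAreaRect(c)),0)
r=[tri([(S,cen(blob(a,lo,hi,ra))),(D,cen(blob(b,lo,hi,rb)))]) for lo,hi,ra,rb in
 [((0,180,120),(8,255,255),(295,210,320,235),(355,185,380,202)),((22,150,100),(35,255,255),(300,185,312,202),(352,195,366,213))]]
print("button",r[0],"grip",r[1])
f=lambda x,y:(265+x/3.077-.3,125+y/3.077-.3); g=lambda x,y:(265+x/3.077-.3,165+y/3.077-.3)
for n,s,d in [("p-52 +x",(186,93),(136,222)),("p-52 -x",(118,123),(235,222)),("p0 +x",(156,57),(137,272)),("p0 -x",(89,80),(237,272)),("p52 +x",(128,23),(141,328)),("p52 -x",(61,50),(243,328))]:
    x,e=tri([(S,f(*s)),(D,g(*d))]); print(n,x.round(1),np.round(e,1))
print("mon",tri([(S,(240,212)),(D,(462,75))]))
for z in(60,100): print("mon bottom right",plane(D,(437,187),z).round())
E
```

```text
[[373, 209], [332, 223], [311, 182], [349, 170]] [[350, 182], [347, 214], [301, 210], [308, 178]]
lid [ 595.  -358.2  100.5] [0.2 0.2] [ 594.  -359.7  103. ] [ 594.8 -354.1  103. ]
lid [ 489.6 -344.4   97.7] [0.1 0.1] [ 487.7 -347.7  103. ] [ 490.2 -336.2  103. ]
lid [ 505.3 -209.    99. ] [1.2 1.2] [ 504.9 -212.1  103. ] [ 504.6 -203.1  103. ]
lid [ 609.6 -222.   100.5] [0.6 0.6] [ 609.  -223.8  103. ] [ 608.8 -218.2  103. ]
button (array([ 447.50905308, -308.74134868,   90.76783444]), [1.8045007909328497, 1.8045007909328978]) grip (array([ 476.17256079, -242.77781947,  102.67211607]), [0.5033898311992959, 0.5033898311992603])
p-52 +x [ 589.  -136.8   90.4] [0.9 0.9]
p-52 -x [ 520.4 -138.6   89.4] [0.1 0.1]
p0 +x [587.7 -84.8  89.7] [0.9 0.9]
p0 -x [521.3 -82.9  91.6] [0. 0.]
p52 +x [585.8 -32.7  88.2] [0.5 0.5]
p52 -x [518.9 -33.3  87. ] [0.5 0.5]
mon (array([ 251.90479456, -403.51353407,  356.64226988]), [14.432601470273672, 14.432601470273724])
mon bottom right [ 257. -380.   60.]
mon bottom right [ 275. -319.  100.]
```

Run:
```python
from h import *
S,D=P("scene"),P("side")
a=cv2.imread("pics/scene0.png")[190:380,210:410];b=cv2.imread("pics/side0.png")[10:200,300:500]
cv2.imwrite("pics/c2.png",np.hstack([cv2.resize(a,(400,380)),cv2.resize(b,(400,380))]))
print("far top",tri([(S,(537,350)),(D,(324,22))]))
print("far bottom",[plane(D,(322,128),z).round() for z in (60,100)])
for z in (330,345,357,370): print(z,plane(S,(240,212),z).round(),plane(D,(462,75),z).round(),plane(S,(537,350),z).round(),plane(D,(324,22),z).round())
o=get_obs();print(o["tcp_rot"],o["tool_pos"])
```

```text
far top (array([ 545.29325333, -837.40713252,  351.87922805]), [6.954473913818448, 6.954473913818503])
far bottom [array([ 556., -717.,   60.]), array([ 557., -638.,  100.])]
330 [ 271. -388.  330.] [ 215. -472.  330.] [ 550. -834.  330.] [ 550. -933.  330.]
345 [ 268. -399.  345.] [ 228. -432.  345.] [ 541. -836.  345.] [ 551. -877.  345.]
357 [ 266. -408.  357.] [ 238. -400.  357.] [ 534. -837.  357.] [ 551. -832.  357.]
370 [ 263. -418.  370.] [ 249. -365.  370.] [ 527. -839.  370.] [ 552. -783.  370.]
[2.99625834 1.56967167 1.81627751] [ 199.93460625 -485.08987338  190.0278499 ]
```

View pics/c2.png

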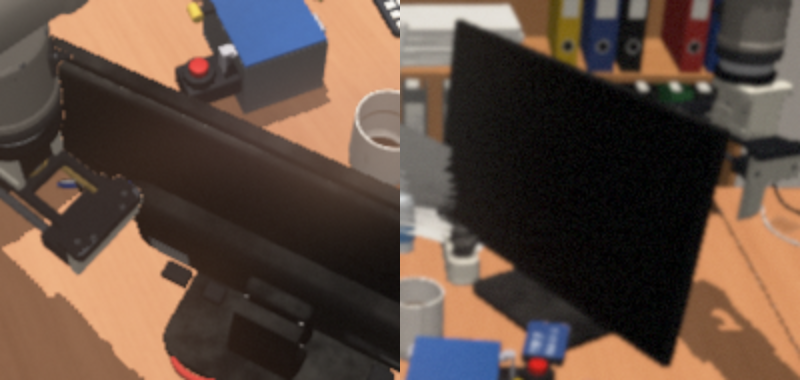

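The monitor runs from about (250,-403) to (545,-835), top at z≈355, and the gripper starts behind it. So lift over it first, then cross to above the button while turning the jaws along the box's y.

Request:
carry_out([
  [0, 0, 220, 0],
  [0, 0, 220, 0],
  [0, 0, 220, 0],
  [0, 0, 220, 0],
  [0, 0, 220, 0],
  [0, 0, 220, 0],
  [243, 176, 220, 20],
  [243, 176, 220, 40],
  [243, 176, 220, 60],
  [243, 176, 220, 80],
  [243, 176, 220, 100],
  [243, 176, 220, 120],
  [243, 176, 220, 140],
  [243, 176, 220, 150],
  [243, 176, 150, 150],
  [243, 176, 100, 150],
  [243, 176, 60, 150],
  [243, 176, 60, 150],
  [243, 176, 60, 150],
  [243, 176, 60, 150],
], hand=0)

```text
time: 1.82
tool_pos: [441.6, -307.8, 246.9]
tcp_rot: [1.967, 1.564, 2.543]
contact_force: [0.0, -0.4, 1.0]
grip_width: 0.2
```

Request:
carry_out([
  [0, 0, 0, 50],
  [0, 0, 0, 50],
  [0, 0, 0, 50],
  [0, 0, 0, 50],
  [0, 0, 0, 50],
  [0, 0, 0, 50],
  [0, 0, 0, 50],
  [0, 0, 0, 50],
  [0, 0, 0, 50],
])

```text
time: 2.57
tool_pos: [441.6, -307.7, 246.7]
tcp_rot: [1.899, 1.563, -2.939]
contact_force: [0.1, -0.2, 0.2]
grip_width: 0.5
```

Run:
```python
from h import *
o=get_obs(); im=capture("wrist")[:,:,::-1]; cv2.imwrite("pics/w1.png",im)
c=P("wrist",o); print(o["tool_pos"],np.degrees(o["tcp_rot"][2]-o["tcp_rot"][0]))
hsv=cv2.cvtColor(im.copy(),cv2.COLOR_BGR2HSV)
for n,lo,hi,z in (("btn",(0,180,100),(8,255,255),88),("grip",(22,150,100),(35,255,255),99)):
    cs=sorted(cv2.findContours(cv2.inRange(hsv,lo,hi),cv2.RETR_EXTERNAL,cv2.CHAIN_APPROX_NONE)[0],key=cv2.contourArea)[-3:]
    for k in cs:
        m=cv2.minAreaRect(k); print(n,m,plane(c,m[0],z).round(1))
```

```text
[ 441.56744694 -307.69936839  246.67721625] -277.1770125383234
btn ((318.0, 182.00001525878906), (18.384775161743164, 18.384777069091797), 45.0) [ 446.8 -311.1   88. ]
grip ((312.2500305175781, 314.2500305175781), (0.7071067094802856, 1.4142134189605713), 45.0) [ 610.4 -339.2   99. ]
grip ((446.0077209472656, 313.4384765625), (8.310327529907227, 14.263994216918945), 7.125016689300537) [ 629.6 -174.5   99. ]
grip ((381.5, 203.5), (13.0, 19.0), 90.0) [ 477.6 -243.4   99. ]
```

View pics/w1.png

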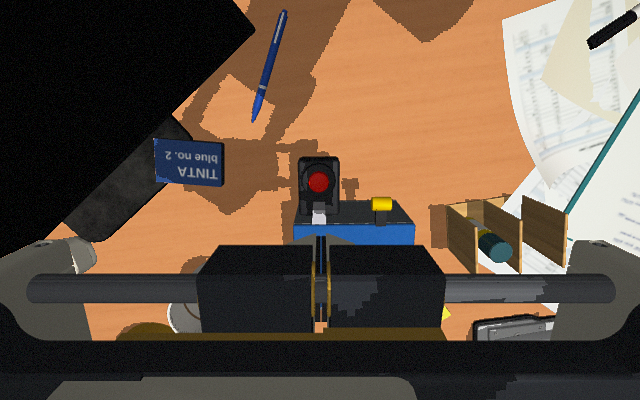

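Wrist view: closed fingers at (320,285), button (318,182), yellow grip (381,203), rack (505,235), ink pad (190,162); the button agrees with the model to about 2 mm. Press.

Request:
carry_out([
  [2, -2.5, -40, 0],
  [2, -2.5, -80, 0],
  [2, -2.5, -115, 0],
  [2, -2.5, -135, 0],
  [2, -2.5, -148, 0],
  [2, -2.5, -152, 0],
  [2, -2.5, -154, 0],
  [2, -2.5, -156, 0],
  [2, -2.5, -158, 0],
  [2, -2.5, -160, 0],
  [2, -2.5, -162, 0],
  [2, -2.5, -163.5, 0],
  [2, -2.5, -164.5, 0],
  [2, -2.5, -164.5, 0],
  [2, -2.5, -164.5, 0],
])

```text
time: 3.87
tool_pos: [443.6, -310.2, 82.3]
tcp_rot: [1.917, 1.564, -2.922]
contact_force: [-0.1, -0.4, 0.2]
grip_width: 0.1
```

Run:
```python
from h import *
cv2.imwrite("pics/s2.png",capture("side")[:,:,::-1][160:280,260:420]); print(get_obs()["contact_force"])
```

```text
[ 0.58584174 -0.04002169 -0.47471494]
```

View pics/s2.png

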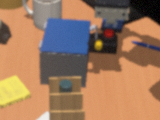

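Run:
```python
from h import *
a=capture("side")[:,:,::-1][150:250,310:420]; b=capture("scene")[:,:,::-1][170:270,265:375]
o=get_obs(); w=capture("wrist")[:,:,::-1]; print(o["tool_pos"],o["contact_force"])
r=lambda c:cv2.resize(c,(400,364),interpolation=cv2.INTER_CUBIC)
cv2.imwrite("pics/c3.png",np.vstack([np.hstack([r(a),r(b)]),np.hstack([cv2.resize(w[150:300,220:470],(390,234)),np.zeros((234,410,3),np.uint8)])]))
S,D=P("scene"),P("side"); t=o["tool_pos"]; print("tcp side",proj(D,t)-[310,150],"scene",proj(S,t)-[265,170], "x3.64")
```

```text
[ 443.61504715 -310.27861368   82.29112943] [0.0626579  0.22071442 0.37335242]
tcp side [59.0943188  44.79854531] scene [43.04128759 54.31012357] x3.64
```

View pics/c3.png

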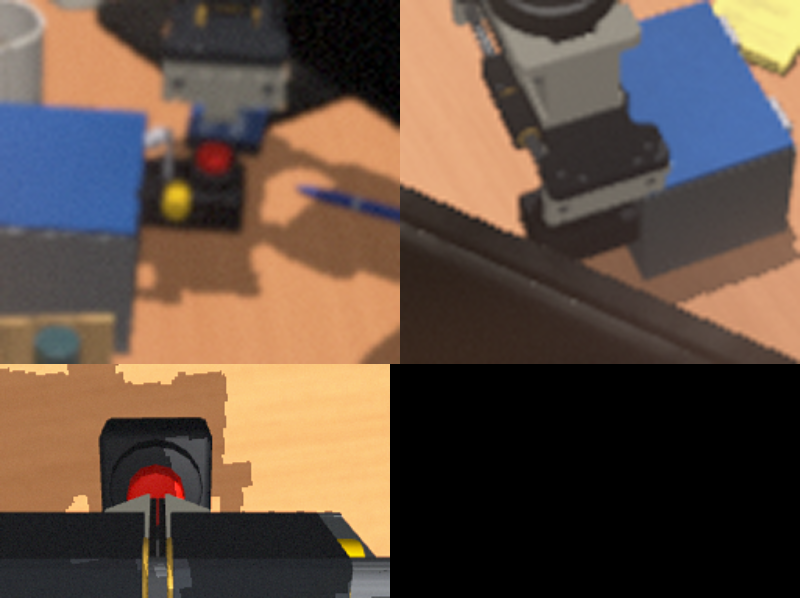

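The pictures show the button still red and up, at (157,485) in the wrist crop and (213,150) in the side crop. The fingertips appear to end above it, and no force is felt. Go down in small steps and watch the force.

Request:
carry_out([
  [0, 0, -1, 0],
  [0, 0, -1, 0],
  [0, 0, -2, 0],
  [0, 0, -2, 0],
  [0, 0, -3, 0],
  [0, 0, -3, 0],
])

```text
time: 4.57
tool_pos: [443.5, -310.2, 79.1]
tcp_rot: [1.898, 1.563, -2.94]
contact_force: [-0.4, -0.2, -0.5]
grip_width: 0.4
```

Run:
```python
from h import *
o=get_obs(); w=capture("wrist")[:,:,::-1]; print(o)
cv2.imwrite("pics/w4.png",cv2.resize(w[180:330,220:420],(800,600),interpolation=cv2.INTER_CUBIC))
```

```text
{'time': 4.5667, 'joint_positions': array([-0.74798313,  0.48782264,  1.62839008, -0.00700473,  1.0296854 ,
       -2.189413  ]), 'dq': array([ 0.00074128, -0.00017393, -0.00196251, -0.00028952,  0.00273306,
       -0.00075139]), 'tau': array([-1.58143637e-03, -4.71657193e+01, -2.10803658e+01, -9.01744561e-02,
        2.75865948e-02, -9.71477516e-05]), 'tool_pos': array([ 443.53980588, -310.21360938,   79.10316883]), 'tcp_rot': array([ 1.89844467,  1.56341448, -2.93968977]), 'contact_force': array([-0.39501468, -0.18986434, -0.51958508]), 'moment': array([ 0.08667808, -0.14662931,  0.00584066]), 'grip_width': 0.4023202958618871}
```

View pics/w4.png

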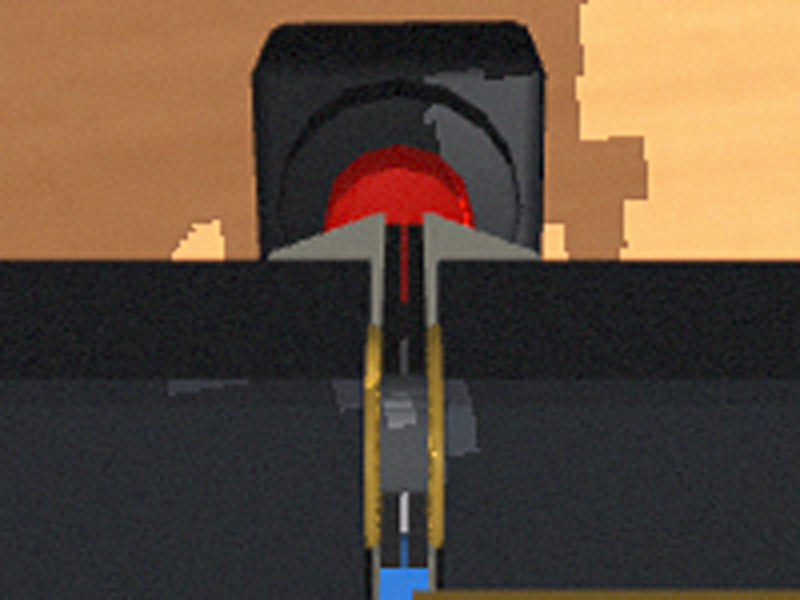

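The pads meet in front of the button (tip edge at row ~225 of the crop, full-image row ~236) with no force. So the real tips seem to end well above the reported TCP, by an estimated 37 mm. Keep descending carefully.

Request:
carry_out([
  [0, 0, -2, 0],
  [0, 0, -4, 0],
  [0, 0, -6, 0],
  [0, 0, -8, 0],
  [0, 0, -10, 0],
  [0, 0, -10, 0],
])

```text
time: 5.12
tool_pos: [443.3, -310.0, 68.6]
tcp_rot: [1.811, 1.563, -3.027]
contact_force: [-0.1, 0.5, 0.4]
grip_width: 0.6
```

Request:
carry_out([
  [0, 0, -2, 0],
  [0, 0, -4, 0],
  [0, 0, -6, 0],
  [0, 0, -8, 0],
  [0, 0, -8, 0],
  [0, 0, -8, 0],
])

```text
time: 5.62
tool_pos: [443.2, -310.0, 60.5]
tcp_rot: [1.786, 1.563, -3.053]
contact_force: [-0.7, 0.7, -0.1]
grip_width: 0.6
```

Request:
carry_out([
  [0, 0, -1, 0],
  [0, 0, -2, 0],
  [0, 0, -3, 0],
  [0, 0, -3, 0],
  [0, 0, -3, 0],
])

```text
time: 6.03
tool_pos: [443.2, -309.9, 57.4]
tcp_rot: [1.773, 1.563, -3.065]
contact_force: [0.4, -0.6, -0.5]
grip_width: 0.5
```

Run:
```python
from h import *
o=get_obs(); w=capture("wrist")[:,:,::-1]; print(o["tool_pos"],o["contact_force"])
s=capture("side")[:,:,::-1]
f=lambda c:cv2.resize(c,(400,400),interpolation=cv2.INTER_CUBIC)
cv2.imwrite("pics/w5.png",np.hstack([f(w[180:330,245:395]),f(s[140:240,310:410])]))
```

```text
[ 443.21649246 -309.92391432   57.44087508] [ 0.43665718 -0.60967762 -0.46455134]
```

View pics/w5.png

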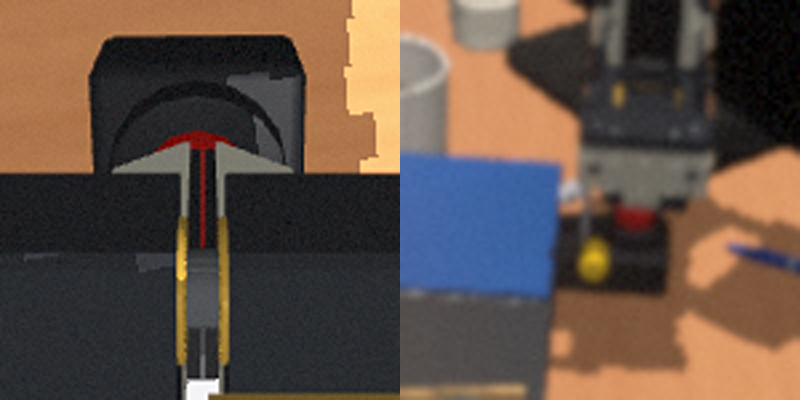

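Tips are now just over the button (red sliver at (203,140), side view gap about 5 px). Continue in small steps.

Request:
carry_out([
  [0, 0, -1, 0],
  [0, 0, -2, 0],
  [0, 0, -3, 0],
  [0, 0, -3, 0],
])

```text
time: 6.47
tool_pos: [443.4, -310.1, 54.7]
tcp_rot: [1.835, 1.563, -3.003]
contact_force: [-0.2, 0.3, 2.5]
grip_width: 0.1
```

Request:
carry_out([
  [0, 0, -1, 0],
  [0, 0, -2, 0],
  [0, 0, -2, 0],
])

```text
time: 6.72
tool_pos: [443.4, -310.1, 52.8]
tcp_rot: [1.855, 1.563, -2.983]
contact_force: [-0.3, 0.8, 4.8]
grip_width: 0.5
```

Request:
carry_out([
  [0, 0, -1, 0],
  [0, 0, -2, 0],
  [0, 0, -2, 0],
])

```text
time: 6.97
tool_pos: [443.4, -310.1, 50.9]
tcp_rot: [1.866, 1.563, -2.972]
contact_force: [-1.3, 0.8, 6.6]
grip_width: 0.6
```

Contact at reported z≈55.8, so the real fingertip is about 32 mm above the reported TCP. I'll use that from here on. Press 1.5 mm more, then retreat up and away.

Request:
carry_out([
  [0, 0, -0.8, 0],
  [0, 0, -1.4, 0],
  [0, 0, -1.4, 0],
  [-5, 1, 20, 0],
  [-10, 1, 60, 0],
  [-10, 1, 100, 0],
  [-10, 1, 140, 0],
  [-10, 1, 170, 0],
  [-10, 1, 170, 0],
  [-10, 1, 170, 0],
  [-10, 1, 170, 0],
])

```text
time: 7.88
tool_pos: [433.0, -308.7, 219.7]
tcp_rot: [1.698, 1.562, -3.141]
contact_force: [0.0, 0.2, -0.5]
grip_width: 0.1
```

Run:
```python
from h import *
S,D=P("scene"),P("side")
o=get_obs(); W=P("wrist",o); print(o["tool_pos"],np.degrees(o["tcp_rot"][2]-o["tcp_rot"][0]))
ims={n:np.ascontiguousarray(capture(n)[:,:,::-1]) for n in("scene","side","wrist")}
for n,i in ims.items(): cv2.imwrite(f"pics/{n}5.png",i)
def ye(n,roi):
    x0,y0,x1,y1=roi; m=cv2.inRange(cv2.cvtColor(ims[n],cv2.COLOR_BGR2HSV),(22,150,90),(35,255,255)); z=np.zeros_like(m); z[y0:y1,x0:x1]=m[y0:y1,x0:x1]
    for k in sorted(cv2.findContours(z,cv2.RETR_EXTERNAL,cv2.CHAIN_APPROX_NONE)[0],key=cv2.contourArea)[-2:]: print(n,cv2.minAreaRect(k))
ye("scene",(280,150,350,220));ye("side",(335,150,385,225));ye("wrist",(340,120,470,330))
# prediction of grip at 0.4
Rz=R.from_euler("z",-.122)
for t in (0,.3,.4,.5):
    g=Rz.apply([55-134*np.cos(t)+4*np.sin(t),30,95+134*np.sin(t)+4*np.cos(t)])+[551,-282.5,0]; print(t,g.round(1),proj(S,g).round(1),proj(D,g).round(1),proj(W,g).round(1))
```

```text
[ 432.98694764 -308.70037108  219.70299284] -277.20775961755004
side ((352.5, 184.5), (7.0, 5.0), 90.0)
wrist ((448.5, 320.0), (15.0, 18.0), 0.0)
0 [ 476.2 -243.1   99. ] [306.7 195.7] [358.2 205.1] [387.7 217.4]
0.3 [ 483.4 -244.   138.4] [309.1 184.4] [355.9 190.9] [395.9 238.5]
0.4 [ 488.3 -244.6  150.9] [310.9 180.4] [354.  186.2] [398.7 249.1]
0.5 [ 494.4 -245.3  162.8] [313.3 176.4] [351.5 181.7] [401.4 261.4]
```

Side view: the yellow grip is at (352.5,184.5), which matches a popped lid at about 0.43 rad. Go over the barrel with the jaws at 44 mm, descend and pinch.

Request:
carry_out([
  [25, 30, 0, 0],
  [45, 55, 0, 0],
  [57, 64, 0, 0],
  [57, 64, 0, 0],
  [57, 64, -35, 0],
  [57, 64, -65, 0],
  [57, 64, -85, 0],
  [57, 64, -100, 0],
  [57, 64, -110, 0],
  [57, 64, -113, 0],
  [57, 64, -113, 0],
], hand=44)

```text
time: 8.95
tool_pos: [489.2, -244.8, 105.3]
tcp_rot: [1.523, 1.559, 2.968]
contact_force: [0.0, 0.3, 0.7]
grip_width: 43.8
```

Request:
carry_out([
  [0, 0, 0, 0],
  [0, 0, 0, 0],
  [0, 0, 0, 0],
  [0, 0, 0, 0],
  [0, 0, 0, 0],
  [0, 0, 0, 0],
], hand=10)

```text
time: 9.45
tool_pos: [489.4, -245.7, 105.9]
tcp_rot: [1.679, 1.56, 3.124]
contact_force: [-1.1, -4.8, 0.3]
grip_width: 21.6
```

```bash
cat >> h.py <<'E'
def grip(t): return R.from_euler("z",-.122).apply([55-134*np.cos(t)+4*np.sin(t),30,95+134*np.sin(t)+4*np.cos(t)])+[551,-282.5,0]
E
python3 - <<'E'
from h import *
D=P("side");im=np.ascontiguousarray(capture("side")[:,:,::-1]); cv2.imwrite("pics/side6.png",im)
g0=grip(.43); print(g0)
for t in np.arange(.48,1.96,.05): print(round(t,2),(grip(t)-g0).round(1).tolist())
E
```

```text
[ 490.00112603 -244.79634165  154.49655052]
0.48 [3.1, -0.4, 5.9]
0.53 [6.5, -0.8, 11.7]
0.58 [10.2, -1.2, 17.3]
0.63 [14.1, -1.7, 22.7]
0.68 [18.3, -2.2, 27.9]
0.73 [22.8, -2.8, 32.8]
0.78 [27.5, -3.4, 37.6]
0.83 [32.4, -4.0, 42.1]
0.88 [37.6, -4.6, 46.3]
0.93 [42.9, -5.3, 50.3]
0.98 [48.5, -5.9, 54.0]
1.03 [54.2, -6.6, 57.4]
1.08 [60.1, -7.4, 60.6]
1.13 [66.1, -8.1, 63.4]
1.18 [72.2, -8.9, 65.9]
1.23 [78.5, -9.6, 68.1]
1.28 [84.9, -10.4, 70.0]
1.33 [91.4, -11.2, 71.6]
1.38 [97.9, -12.0, 72.8]
1.43 [104.5, -12.8, 73.7]
1.48 [111.1, -13.6, 74.3]
1.53 [117.8, -14.4, 74.6]
1.58 [124.4, -15.3, 74.5]
1.63 [131.1, -16.1, 74.0]
1.68 [137.7, -16.9, 73.3]
1.73 [144.2, -17.7, 72.2]
1.78 [150.7, -18.5, 70.8]
1.83 [157.2, -19.3, 69.0]
1.88 [163.5, -20.0, 66.9]
1.93 [169.7, -20.8, 64.5]
```

Request:
carry_out([
  [1.5, -0.2, 3, 0],
  [4, -0.5, 7.5, 0],
  [7, -0.9, 12.5, 0],
  [10.2, -1.2, 17.3, 0],
  [14.1, -1.7, 22.7, 0],
  [18.3, -2.2, 27.9, 0],
  [22.8, -2.8, 32.8, 0],
  [27.5, -3.4, 37.6, 0],
  [32.4, -4, 42.1, 0],
  [37.6, -4.6, 46.3, 0],
  [42.9, -5.3, 50.3, 0],
  [48.5, -5.9, 54, 0],
  [54.2, -6.6, 57.4, 0],
  [54.2, -6.6, 57.4, 0],
])

```text
time: 10.67
tool_pos: [544.9, -252.2, 164.1]
tcp_rot: [1.692, 1.562, 3.137]
contact_force: [-5.5, -0.4, 4.5]
grip_width: 21.4
```

Run:
```python
from h import *
S,D=P("scene"),P("side");o=get_obs(); print(o["contact_force"],o["tool_pos"])
for n,c,roi in(("side",D,(310,110,375,215)),("scene",S,(290,120,380,220))):
    im=np.ascontiguousarray(capture(n)[:,:,::-1]); cv2.imwrite(f"pics/{n}7.png",im)
    x0,y0,x1,y1=roi; m=cv2.inRange(cv2.cvtColor(im,cv2.COLOR_BGR2HSV),(22,150,60),(35,255,255))[y0:y1,x0:x1]
    print(n,[(np.array(cv2.minAreaRect(k)[0])+[x0,y0],cv2.contourArea(k)) for k in cv2.findContours(m,0,1)[0]],proj(c,grip(1.03)))
```

```text
[-5.48419241 -0.41819143  4.5307177 ] [ 544.85022608 -252.17099216  164.12952913]
side [] [329.8805856  161.41628623]
scene [] [333.110705   156.14831726]
```

Still pinched (21.4 mm). The force shows the path is a touch inside the true arc, so I'll carry on with about +1 mm outward.

Request:
carry_out([
  [3, -0.4, 2.4, 0],
  [5.7, -0.8, 4.2, 0],
  [11.7, -1.5, 7, 0],
  [17.8, -2.3, 9.5, 0],
  [24.1, -3, 11.7, 0],
  [30.5, -3.8, 13.6, 0],
  [37, -4.6, 15.2, 0],
  [43.5, -5.4, 16.4, 0],
  [50.2, -6.2, 17.3, 0],
  [56.8, -7, 17.9, 0],
  [63.6, -7.8, 18.2, 0],
  [70.2, -8.7, 18.1, 0],
  [76.9, -9.5, 17.6, 0],
  [83.5, -10.3, 16.9, 0],
  [83.5, -10.3, 16.9, 0],
  [83.5, -10.3, 16.9, 0],
])

```text
time: 12.1
tool_pos: [628.5, -262.0, 181.1]
tcp_rot: [1.674, 1.562, 3.119]
contact_force: [-0.6, 3.9, 5.6]
grip_width: 21.7
```

Request:
carry_out([
  [3.3, 0, 0, 0],
  [6.5, -0.3, -0.5, 0],
  [9.8, -0.7, -1.1, 0],
  [13, -1.1, -1.8, 0],
  [16.2, -1.5, -2.7, 0],
  [19.5, -1.9, -3.6, 0],
  [22.6, -2.2, -4.6, 0],
  [25.8, -2.6, -5.7, 0],
  [25.8, -2.6, -5.7, 0],
  [25.8, -2.6, -5.7, 0],
])

```text
time: 12.93
tool_pos: [654.5, -264.9, 175.3]
tcp_rot: [1.721, 1.563, -3.117]
contact_force: [-1.2, -0.8, -0.2]
grip_width: 21.8
```

Request:
carry_out([
  [1.5, -0.2, -0.6, 0],
  [3, -0.4, -1.1, 0],
  [3, -0.4, -1.1, 0],
  [3, -0.4, -1.1, 0],
])

```text
time: 13.27
tool_pos: [657.5, -265.2, 174.3]
tcp_rot: [1.723, 1.563, -3.114]
contact_force: [-1.6, -0.1, 0.2]
grip_width: 21.4
```

Request:
carry_out([
  [1.5, -0.2, -0.6, 0],
  [3, -0.4, -1.2, 0],
  [3, -0.4, -1.2, 0],
  [3, -0.4, -1.2, 0],
])

```text
time: 13.6
tool_pos: [660.7, -265.6, 173.1]
tcp_rot: [1.726, 1.563, -3.111]
contact_force: [-1.4, 0.4, 0.9]
grip_width: 21.7
```

Request:
carry_out([
  [1, -0.1, -0.4, 0],
  [2, -0.2, -0.8, 0],
  [2, -0.2, -0.8, 0],
  [2, -0.2, -0.8, 0],
])

```text
time: 13.93
tool_pos: [662.8, -265.8, 172.3]
tcp_rot: [1.736, 1.563, -3.102]
contact_force: [-1.0, 0.8, 0.9]
grip_width: 21.9
```

Request:
carry_out([
  [1, -0.1, -0.5, 0],
  [2, -0.2, -1, 0],
  [2, -0.2, -1, 0],
  [2, -0.2, -1, 0],
])

```text
time: 14.27
tool_pos: [665.0, -266.1, 171.3]
tcp_rot: [1.761, 1.563, -3.076]
contact_force: [-1.3, -0.2, 1.5]
grip_width: 22.0
```

Request:
carry_out([
  [1, -0.1, -0.5, 0],
  [2, -0.2, -1, 0],
  [2, -0.2, -1, 0],
  [2, -0.2, -1, 0],
])

```text
time: 14.6
tool_pos: [665.8, -266.2, 171.0]
tcp_rot: [1.716, 1.561, -3.122]
contact_force: [-7.5, 1.6, 4.6]
grip_width: 21.5
```

Run:
```python
from h import *
s=capture("side")[:,:,::-1];a=capture("scene")[:,:,::-1]
cv2.imwrite("pics/side8.png",s);cv2.imwrite("pics/scene8.png",a)
f=lambda c:cv2.resize(c,(400,500),interpolation=cv2.INTER_CUBIC)
cv2.imwrite("pics/c8.png",np.hstack([f(s[110:260,270:390]),f(a[100:250,290:410])]))
S,D=P("scene"),P("side")
for t in (1.85,1.95,2.0):
  # lid edge corners in box frame
  for y in (-70,70):
    p=R.from_euler("z",-.122).apply([55-110*np.cos(t),y,95+110*np.sin(t)])+[551,-282.5,0]
    print(t,y,((proj(D,p)-[270,110])*3.333).round(),((proj(S,p)-[290,100])*3.333).round())
```

```text
1.85 -70 [ 81. 106.] [331. 259.]
1.85 70 [ 47. 207.] [243. 125.]
1.95 -70 [ 67. 110.] [345. 258.]
1.95 70 [ 31. 211.] [256. 125.]
2.0 -70 [ 60. 112.] [351. 258.]
2.0 70 [ 24. 213.] [262. 125.]
```

View pics/c8.png

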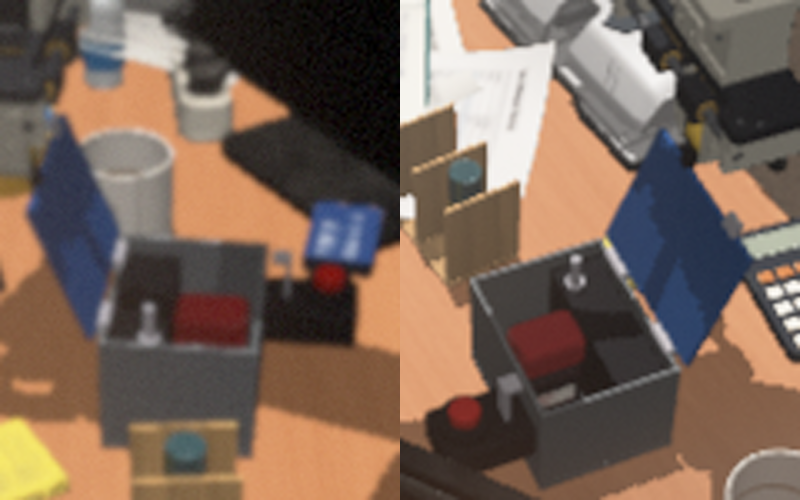

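Lid is on its stop: side crop corners (62,118) and (32,210) match 1.95 rad, and the force rose at the stop. The stamp's red cap shows in the well. Release, rise, and measure the stamp.

Request:
carry_out([
  [-0.5, 0, 0, 0],
  [-0.5, 0, 0, 0],
  [-0.5, 0, 0, 0],
  [-0.5, 0, 0, 0],
  [-0.5, 0, 0, 0],
], hand=44)

```text
time: 15.12
tool_pos: [665.5, -266.2, 170.7]
tcp_rot: [1.712, 1.561, -3.125]
contact_force: [0.2, 0.3, -0.5]
grip_width: 43.9
```

Request:
carry_out([
  [0, 0, 10, 0],
  [0, 0, 30, 0],
  [0, 0, 65, 0],
  [0, 0, 100, 0],
  [-40, 5, 120, 0],
  [-80, 10, 120, 0],
  [-120, 10, 120, 0],
  [-150, -10, 120, 0],
  [-150, -10, 120, 0],
  [-150, -10, 120, 0],
], hand=58)

```text
time: 15.95
tool_pos: [514.5, -277.1, 292.6]
tcp_rot: [1.906, 1.563, -2.934]
contact_force: [-0.4, 0.7, 0.9]
grip_width: 58.1
```

Run:
```python
from h import *
S,D=P("scene"),P("side")
B=lambda w:R.from_euler("z",.122).apply(np.array(w)-[551,-282.5,0]).round(1)
o=get_obs();W=P("wrist",o);print(o["tool_pos"],np.degrees(o["tcp_rot"][2]-o["tcp_rot"][0]))
w=np.ascontiguousarray(capture("wrist")[:,:,::-1]);cv2.imwrite("pics/w9.png",w)
for n,c,im,roi in(("scene",S,cv2.imread("pics/scene8.png"),(318,185,350,222)),("side",D,cv2.imread("pics/side8.png"),(315,190,350,216)),("scene9",S,np.ascontiguousarray(capture("scene")[:,:,::-1]),(318,185,350,222)),("side9",D,np.ascontiguousarray(capture("side")[:,:,::-1]),(315,190,350,216)),("wrist",W,w,(0,0,640,400))):
    x0,y0,x1,y1=roi;h=cv2.cvtColor(im,cv2.COLOR_BGR2HSV)
    m=(cv2.inRange(h,(0,120,50),(8,255,255))|cv2.inRange(h,(170,120,50),(180,255,255)))[y0:y1,x0:x1]
    cs=[k for k in cv2.findContours(m,0,cv2.CHAIN_APPROX_NONE)[0] if cv2.contourArea(k)>40]
    for k in cs:
        q=cv2.approxPolyN(cv2.convexHull(k),6,ensure_convex=True)[0]+[x0,y0]
        print(n,cv2.contourArea(k),[(p.tolist(),B(plane(c,p,87))[:2].tolist()) for p in q])
```

```text
[ 514.52336068 -277.13219762  292.58884424] -277.31791957970506
scene 304.5 [([345, 200], [6.9, -9.3]), ([345, 208], [-3.2, -32.2]), ([329, 214], [-46.4, -34.4]), ([322, 201], [-46.9, 9.2]), ([323, 198], [-41.1, 17.1]), ([339, 192], [3.4, 19.9])]
side 276.5 [([344, 199], [-43.3, -8.1]), ([343, 212], [-45.0, 45.0]), ([331, 212], [-17.3, 48.5]), ([320, 211], [8.6, 47.7]), ([322, 199], [9.4, -1.4]), ([326, 198], [0.3, -6.8])]
scene9 319.0 [([342, 193], [9.0, 14.1]), ([345, 200], [6.9, -9.3]), ([345, 208], [-3.2, -32.2]), ([329, 213], [-45.3, -31.6]), ([320, 198], [-47.9, 19.9]), ([335, 193], [-7.2, 20.7])]
side9 294.5 [([344, 199], [-43.3, -8.1]), ([344, 207], [-45.8, 24.9]), ([343, 214], [-45.6, 52.8]), ([321, 212], [5.8, 51.3]), ([321, 204], [9.5, 19.5]), ([323, 197], [8.0, -10.2])]
wrist 1121.5 [([338, 161], [-47.7, 22.9]), ([338, 203], [7.5, 23.4]), ([311, 203], [7.4, -11.9]), ([310, 186], [-15.5, -12.9]), ([310, 167], [-40.2, -12.5]), ([313, 161], [-47.9, -8.6])]
wrist 286.5 [([290, 109], [-111.1, -35.6]), ([300, 118], [-100.5, -23.8]), ([289, 129], [-87.5, -37.6]), ([278, 126], [-91.2, -51.0]), ([275, 116], [-103.1, -54.1]), ([281, 109], [-111.2, -46.5])]
```

Stamp centre is at box (-20,+5), i.e. world (532,-275). Descend over it to a real tip height of about 74 mm (reported z 42).

Request:
carry_out([
  [17, 2, -30, 0],
  [17, 2, -70, 0],
  [17, 2, -110, 0],
  [17, 2, -150, 0],
  [17, 2, -185, 0],
  [17, 2, -205, 0],
  [17, 2, -220, 0],
  [17, 2, -232, 0],
  [17, 2, -242, 0],
  [17, 2, -250, 0],
  [17, 2, -250, 0],
  [17, 2, -250, 0],
])

```text
time: 17.1
tool_pos: [533.7, -273.9, 40.8]
tcp_rot: [1.701, 1.562, -3.136]
contact_force: [-0.2, 0.0, 1.0]
grip_width: 57.9
```

Request:
carry_out([
  [0, 0, 0, 0],
  [0, 0, 0, 0],
  [0, 0, 0, 0],
  [0, 0, 0, 0],
  [0, 0, 0, 0],
  [0, 0, 0, 0],
], hand=25)

```text
time: 17.6
tool_pos: [534.1, -274.2, 41.5]
tcp_rot: [1.8, 1.563, -3.037]
contact_force: [-0.2, 0.1, 3.6]
grip_width: 37.5
```

Gripped at 37.5 mm. Lift.

Request:
carry_out([
  [0, 0, 4, 0],
  [0, 0, 12, 0],
  [0, 0, 25, 0],
  [0, 0, 42, 0],
  [0, 0, 60, 0],
  [0, 0, 80, 0],
  [0, 0, 100, 0],
  [0, 0, 118, 0],
  [0, 0, 130, 0],
  [0, 0, 130, 0],
  [-8, 10, 130, 1],
  [-25, 30, 130, 2],
  [-45, 54, 130, 4],
  [-65, 77, 130, 6],
  [-85, 100, 130, 7],
  [-100, 118, 130, 7],
  [-110, 129, 130, 7],
  [-114, 134, 130, 7],
  [-114, 134, 130, 7],
  [-114, 134, 130, 7],
])

```text
time: 19.27
tool_pos: [420.6, -140.6, 171.6]
tcp_rot: [1.878, 1.563, -2.836]
contact_force: [0.4, -0.3, -0.9]
grip_width: 37.4
```

Run:
```python
from h import *
s=capture("side")[:,:,::-1];a=capture("scene")[:,:,::-1];o=get_obs();W=P("wrist",o);w=capture("wrist")[:,:,::-1]; cv2.imwrite("pics/w10.png",w)
print(o["tool_pos"],np.degrees(o["tcp_rot"][2]-o["tcp_rot"][0]),o["contact_force"],o["grip_width"])
f=lambda c,w,h:cv2.resize(c,(w,h),interpolation=cv2.INTER_CUBIC)
cv2.imwrite("pics/c10.png",np.vstack([np.hstack([f(s[130:290,290:450],400,300),f(a[100:260,250:410],400,300)]),f(w[100:340,:],800,300)]))
print(proj(P("side"),[420,-140,0]),proj(P("scene"),[420,-140,0]))
```

```text
[ 420.8010192  -140.98378106  171.39290279] -270.15533550190463 [ 0.11728691  0.24914484 -0.75266167] 37.63720312776538
[383.73361519 266.79457723] [271.32805299 200.93409066]
```

View pics/c10.png

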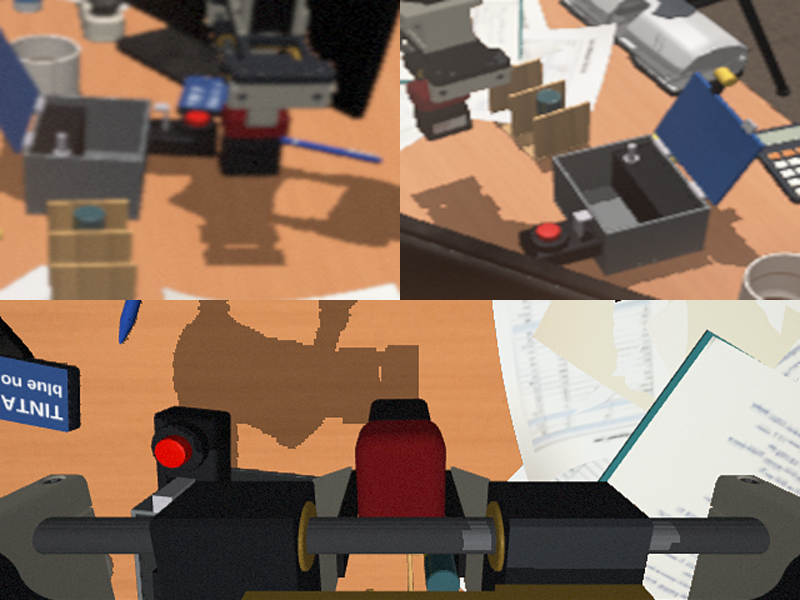

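The stamp is held upright (wrist crop (400,460); side crop (255,140)), the lid is open, and the desk below is clear wood. Lower it.

Request:
carry_out([
  [0, 0, -20, 0],
  [0, 0, -45, 0],
  [0, 0, -70, 0],
  [0, 0, -92, 0],
  [0, 0, -108, 0],
  [0, 0, -120, 0],
  [0, 0, -127, 0],
  [0, 0, -130, 0],
  [0, 0, -132, 0],
  [0, 0, -133, 0],
  [0, 0, -133, 0],
])

```text
time: 20.33
tool_pos: [421.1, -141.2, 38.7]
tcp_rot: [1.91, 1.564, -2.805]
contact_force: [1.3, -0.3, -1.8]
grip_width: 37.9
```

Request:
carry_out([
  [0, 0, -0.5, 0],
  [0, 0, -1, 0],
  [0, 0, -1.5, 0],
  [0, 0, -1.5, 0],
])

```text
time: 20.67
tool_pos: [421.2, -141.3, 37.4]
tcp_rot: [1.956, 1.564, -2.76]
contact_force: [0.6, 0.4, -1.4]
grip_width: 37.2
```

Request:
carry_out([
  [0, 0, -0.5, 0],
  [0, 0, -1, 0],
  [0, 0, -1, 0],
])

```text
time: 20.92
tool_pos: [421.4, -141.3, 36.5]
tcp_rot: [1.995, 1.564, -2.72]
contact_force: [0.7, 0.8, 0.6]
grip_width: 37.6
```

Request:
carry_out([
  [0, 0, -0.5, 0],
  [0, 0, -1, 0],
  [0, 0, -1, 0],
])

```text
time: 21.17
tool_pos: [421.7, -141.5, 36.4]
tcp_rot: [2.122, 1.565, -2.593]
contact_force: [-3.2, 0.4, 10.8]
grip_width: 37.7
```

On the desk (10.8 N). Release, rise, turn the jaws -90° and open to 74.

Request:
carry_out([
  [0, 0, 0, 0],
  [0, 0, 0, 0],
  [0, 0, 0, 0],
  [0, 0, 0, 0],
  [0, 0, 5, 0],
  [0, 0, 20, 0],
  [0, 0, 50, 0],
  [0, 0, 70, 0],
  [0, 0, 70, 0],
], hand=58)

```text
time: 21.92
tool_pos: [424.0, -142.6, 110.2]
tcp_rot: [-2.964, 1.564, -1.396]
contact_force: [-0.0, -0.2, -0.2]
grip_width: 57.5
```

Request:
carry_out([
  [0, 0, 0, -40],
  [0, 0, 0, -50],
  [0, 0, 0, -60],
  [0, 0, 0, -70],
  [0, 0, 0, -80],
  [0, 0, 0, -90],
  [0, 0, 0, -90],
  [0, 0, 0, -90],
  [0, 0, 0, -90],
  [0, 0, 0, -90],
  [0, 0, 0, -90],
  [0, 0, 0, -90],
  [0, 0, 0, -90],
  [0, 0, 0, -90],
  [0, 0, 0, -90],
], hand=74)

```text
time: 23.17
tool_pos: [423.7, -142.5, 109.8]
tcp_rot: [-3.038, 1.563, -3.038]
contact_force: [0.4, 0.5, -0.8]
grip_width: 74.2
```

Run:
```python
from h import *
S,D=P("scene"),P("side")
o=get_obs();print(o["tool_pos"],np.degrees(o["tcp_rot"][2]-o["tcp_rot"][0]),o["contact_force"])
W=P("wrist",o)
for n,c,roi in(("side",D,(350,200,420,270)),("wrist",W,(0,0,640,400))):
    im=np.ascontiguousarray(capture(n)[:,:,::-1]);cv2.imwrite(f"pics/{n}11.png",im)
    x0,y0,x1,y1=roi;h=cv2.cvtColor(im,cv2.COLOR_BGR2HSV)
    m=(cv2.inRange(h,(0,120,40),(8,255,255))|cv2.inRange(h,(170,120,40),(180,255,255)))[y0:y1,x0:x1]
    for k in cv2.findContours(m,0,cv2.CHAIN_APPROX_NONE)[0]:
        if cv2.contourArea(k)>60:
            q=cv2.approxPolyN(cv2.convexHull(k),5,ensure_convex=True)[0]+[x0,y0]
            print(n,cv2.contourArea(k),[(p.tolist(),plane(c,p,82)[:2].round(1).tolist()) for p in q])
```

```text
[ 423.70539119 -142.49844934  109.82357927] -0.017030532170267332 [ 0.38423907  0.50724203 -0.79421904]
side 447.0 [([397, 234], [395.2, -157.3]), ([400, 248], [395.2, -110.0]), ([394, 254], [410.6, -90.8]), ([373, 253], [454.6, -94.0]), ([373, 234], [448.5, -157.3])]
wrist 3576.5 [([353, 234], [448.3, -157.5]), ([284, 234], [396.8, -157.6]), ([282, 196], [396.3, -128.1]), ([288, 181], [400.9, -117.0]), ([353, 180], [447.2, -116.2])]
```

Stamp is at about (422,-140). Jaws are now along world x. Descend and grip its ends.

Request:
carry_out([
  [-2, 2, -15, 0],
  [-2, 2, -35, 0],
  [-2, 2, -52, 0],
  [-2, 2, -64, 0],
  [-2, 2, -72, 0],
  [-2, 2, -72, 0],
  [-2, 2, -72, 0],
])

```text
time: 23.85
tool_pos: [421.8, -140.6, 38.0]
tcp_rot: [-3.05, 1.563, -3.05]
contact_force: [-1.3, -0.8, -0.1]
grip_width: 73.8
```

Request:
carry_out([
  [0, 0, 0, 0],
  [0, 0, 0, 0],
  [0, 0, 0, 0],
  [0, 0, 0, 0],
  [0, 0, 0, 0],
  [0, 0, 0, 0],
], hand=42)

```text
time: 24.35
tool_pos: [422.2, -140.7, 38.5]
tcp_rot: [-2.955, 1.564, -2.955]
contact_force: [-0.1, -0.4, 4.7]
grip_width: 53.4
```

Request:
carry_out([
  [0, 0, 5, 0],
  [0, 0, 15, 0],
  [0, 0, 35, 0],
  [0, 0, 60, 0],
  [0, 0, 85, 0],
  [0, 0, 110, 0],
  [0, 0, 125, 0],
  [0, 0, 125, 0],
  [12, 8, 125, 0],
  [35, 22, 125, 0],
  [62, 39, 125, 0],
  [89, 56, 125, 0],
  [112, 70, 125, 0],
  [126, 79, 125, 0],
  [131, 82, 125, 0],
  [131, 82, 125, 0],
  [131, 82, 125, 0],
])

```text
time: 25.77
tool_pos: [552.1, -58.9, 162.5]
tcp_rot: [-3.02, 1.562, -3.019]
contact_force: [-0.2, 0.7, -0.9]
grip_width: 53.2
```

Run:
```python
from h import *
S,D=P("scene"),P("side")
o=get_obs();print(o["tool_pos"],np.degrees(o["tcp_rot"][2]-o["tcp_rot"][0]),o["contact_force"],o["grip_width"])
W=P("wrist",o)
w=capture("wrist")[:,:,::-1];cv2.imwrite("pics/w12.png",w)
s=capture("side")[:,:,::-1];a=capture("scene")[:,:,::-1];cv2.imwrite("pics/side12.png",s);cv2.imwrite("pics/scene12.png",a)
f=lambda c,w,h:cv2.resize(c,(w,h),interpolation=cv2.INTER_CUBIC)
t=o["tool_pos"];ps,pa=proj(D,t).astype(int),proj(S,t).astype(int)
print("side org",ps-[50,70],"scene org",pa-[50,70])
cv2.imwrite("pics/c12.png",np.vstack([np.hstack([f(s[ps[1]-70:ps[1]+60,ps[0]-50:ps[0]+50],300,390),f(a[pa[1]-70:pa[1]+60,pa[0]-50:pa[0]+50],300,390)]),f(w[150:250,170:470],600,200)]))
```

```text
[552.09030387 -58.89489622 162.48312101] 0.027573701297594698 [-0.19584888  0.73007707 -0.88007237] 53.24093084732789
side org [277 163] scene org [248  51]
```

View pics/c12.png

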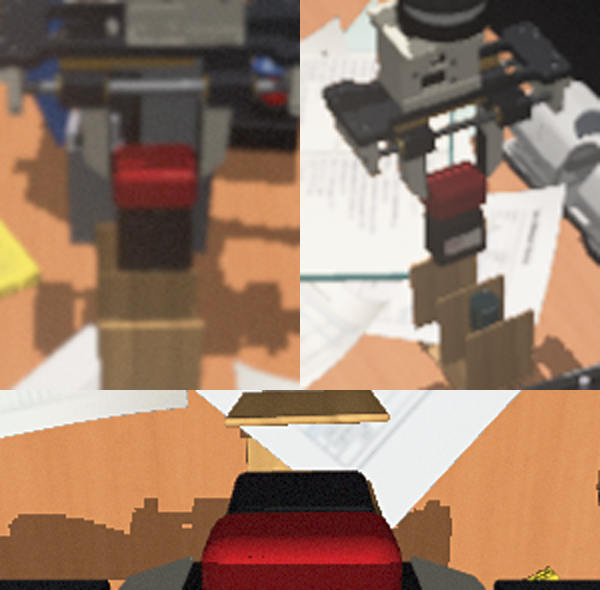

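The stamp hangs upright over the empty lane (wrist crop: foot edge row 472, +y plate edge row ~422). Cast both to get the offset.

Run:
```python
from h import *
S,D=P("scene"),P("side")
o=get_obs();W=P("wrist",o)
w=cv2.imread("pics/w12.png")
g=cv2.GaussianBlur(cv2.cvtColor(w,cv2.COLOR_BGR2GRAY),(3,3),0).astype(int)
for c in (300,305,310): print(c,g[160:205,c].tolist())
print("row 192",[(c,v) for c,v in zip(range(276,364,2),g[193,276:364:2].tolist())])
for r in (163,165,167,168): print("plate",r,plane(W,(282.5,r),92).round(1),plane(W,(364,r),92).round(1))
for r in (190,191,192): print("foot",r,plane(W,(289,r),124).round(1),plane(W,(351,r),124).round(1))
for q in [(316.3,252.3),(340.3,252.3)]: print("side foot",plane(D,q,124).round(1))
```

```text
300 [83, 81, 77, 96, 149, 182, 169, 172, 214, 240, 239, 238, 238, 239, 240, 237, 222, 198, 180, 175, 176, 176, 176, 175, 175, 176, 175, 174, 175, 170, 129, 62, 23, 16, 16, 19, 21, 21, 18, 18, 20, 20, 16, 16, 17]
305 [81, 82, 83, 107, 157, 179, 155, 155, 208, 240, 239, 238, 238, 239, 239, 238, 239, 239, 239, 237, 223, 200, 183, 178, 178, 178, 177, 177, 179, 172, 127, 61, 24, 19, 19, 19, 21, 19, 17, 18, 19, 21, 20, 18, 19]
310 [85, 83, 98, 143, 182, 186, 157, 154, 207, 241, 239, 239, 239, 238, 238, 239, 239, 238, 239, 239, 239, 238, 239, 236, 224, 206, 192, 189, 192, 176, 118, 49, 17, 16, 18, 18, 19, 21, 21, 18, 15, 16, 19, 20, 19]
row 192 [(276, 163), (278, 165), (280, 164), (282, 165), (284, 163), (286, 166), (288, 119), (290, 29), (292, 19), (294, 18), (296, 17), (298, 17), (300, 16), (302, 21), (304, 18), (306, 18), (308, 16), (310, 16), (312, 18), (314, 16), (316, 17), (318, 14), (320, 17), (322, 17), (324, 15), (326, 16), (328, 18), (330, 18), (332, 17), (334, 20), (336, 16), (338, 19), (340, 17), (342, 17), (344, 16), (346, 20), (348, 17), (350, 16), (352, 135), (354, 244), (356, 239), (358, 239), (360, 238), (362, 239)]
plate 163 [520.4 -28.6  92. ] [588.8 -28.6  92. ]
plate 165 [520.4 -30.3  92. ] [588.8 -30.3  92. ]
plate 167 [520.3 -32.   92. ] [588.9 -32.   92. ]
plate 168 [520.3 -32.8  92. ] [588.9 -32.8  92. ]
foot 190 [528.7 -43.6 124. ] [575.6 -43.6 124. ]
foot 191 [528.7 -44.4 124. ] [575.6 -44.3 124. ]
foot 192 [528.7 -45.2 124. ] [575.6 -45.1 124. ]
side foot [574.  -48.5 124. ]
side foot [526.6 -48.4 124. ]
```

Wrist measure puts the stamp about 4.5 mm too far to -y; the fixed cameras plus the reported TCP say about 0. Take +2.5 (each side has 5 mm) and +2 in x, then insert slowly, watching the lateral force.

Request:
carry_out([
  [2, 2.5, 0, 0],
  [2, 2.5, -10, 0],
  [2, 2.5, -20, 0],
  [2, 2.5, -28, 0],
  [2, 2.5, -35, 0],
  [2, 2.5, -42, 0],
  [2, 2.5, -50, 0],
  [2, 2.5, -58, 0],
  [2, 2.5, -66, 0],
  [2, 2.5, -72, 0],
  [2, 2.5, -72, 0],
])

```text
time: 26.83
tool_pos: [553.4, -56.7, 89.8]
tcp_rot: [-3.071, 1.561, -3.072]
contact_force: [1.4, 0.0, -1.1]
grip_width: 53.5
```

Run:
```python
from h import *
o=get_obs();W=P("wrist",o);print(o["tool_pos"],o["contact_force"],o["moment"])
w=np.ascontiguousarray(capture("wrist")[:,:,::-1]);cv2.imwrite("pics/w13.png",w)
h=cv2.cvtColor(w,cv2.COLOR_BGR2HSV)
m=cv2.inRange(h,(0,120,40),(8,255,255))|cv2.inRange(h,(170,120,40),(180,255,255))
k=max(cv2.findContours(m,0,1)[0],key=cv2.contourArea);print(cv2.boundingRect(k))
g=cv2.GaussianBlur(cv2.cvtColor(w,cv2.COLOR_BGR2GRAY),(3,3),0)
for c in (315,325): print(c,list(zip(range(130,236,3),g[130:236:3,c].tolist(),m[130:236:3,c].tolist())))
b=o["tool_pos"][2]-38.5
# expected rows: plate inner edge (z92,y0), cap bottom near edge z=b+56
for y in (-30.7,-32.7,-34.7): print("plate row",y,proj(W,[554,y,92])[1])
c=o["tool_pos"][1]
for d in (-2,0,2): print("cap low edge",d,proj(W,[554,c+d+19,b+56])[1],"foot top",proj(W,[554,c+d+17,b+42])[1],"bot",proj(W,[554,c+d+17,b])[1])
```

```text
[553.36306804 -56.73972812  89.81744796] [ 1.40217087  0.00499079 -1.13127431] [ 0.00268574 -0.05465339  0.00061303]
(270, 211, 101, 63)
315 [(130, 238, 0), (133, 237, 0), (136, 231, 0), (139, 229, 0), (142, 236, 0), (145, 235, 0), (148, 227, 0), (151, 225, 0), (154, 219, 0), (157, 210, 0), (160, 218, 0), (163, 132, 0), (166, 82, 0), (169, 83, 0), (172, 85, 0), (175, 85, 0), (178, 86, 0), (181, 86, 0), (184, 83, 0), (187, 173, 0), (190, 162, 0), (193, 19, 0), (196, 19, 0), (199, 19, 0), (202, 20, 0), (205, 17, 0), (208, 19, 0), (211, 31, 255), (214, 38, 255), (217, 38, 255), (220, 37, 255), (223, 43, 255), (226, 58, 255), (229, 69, 255), (232, 79, 255), (235, 62, 255)]
325 [(130, 236, 0), (133, 239, 0), (136, 237, 0), (139, 232, 0), (142, 230, 0), (145, 236, 0), (148, 238, 0), (151, 237, 0), (154, 220, 0), (157, 208, 0), (160, 222, 0), (163, 131, 0), (166, 82, 0), (169, 82, 0), (172, 82, 0), (175, 82, 0), (178, 85, 0), (181, 83, 0), (184, 83, 0), (187, 182, 0), (190, 146, 0), (193, 22, 0), (196, 20, 0), (199, 19, 0), (202, 20, 0), (205, 18, 0), (208, 20, 0), (211, 33, 255), (214, 35, 255), (217, 38, 255), (220, 36, 255), (223, 46, 255), (226, 60, 255), (229, 69, 255), (232, 78, 255), (235, 57, 255)]
plate row -30.7 191.1170470986767
plate row -32.7 194.22447267264974
plate row -34.7 197.31425728323336
cap low edge -2 212.86177286160697 foot top 208.697802023324 bot 191.45766521021542
cap low edge 0 209.5972792224547 foot top 205.65149077969514 bot 188.8844343615759
cap low edge 2 206.3128029634403 foot top 202.58784992974677 bot 186.29903959084172
```

Mid-insertion there is no lateral force. Stamp centre is about y -57; lane centre lies between -55 and -59. Go on down.

Request:
carry_out([
  [0.5, 0.7, -6, 0],
  [0.5, 0.7, -13, 0],
  [0.5, 0.7, -20, 0],
  [0.5, 0.7, -27, 0],
  [0.5, 0.7, -33, 0],
  [0.5, 0.7, -38, 0],
  [0.5, 0.7, -42, 0],
  [0.5, 0.7, -44, 0],
  [0.5, 0.7, -44.5, 0],
  [0.5, 0.7, -44.5, 0],
])

```text
time: 27.72
tool_pos: [554.4, -56.2, 46.1]
tcp_rot: [-3.029, 1.562, -3.03]
contact_force: [0.0, -0.1, -2.2]
grip_width: 53.6
```

Request:
carry_out([
  [0, 0, -0.5, 0],
  [0, 0, -1, 0],
  [0, 0, -1.5, 0],
  [0, 0, -1.5, 0],
])

```text
time: 28.05
tool_pos: [554.4, -56.2, 44.7]
tcp_rot: [-3.024, 1.562, -3.025]
contact_force: [0.1, -0.6, -1.2]
grip_width: 53.8
```

Request:
carry_out([
  [0, 0, -0.5, 0],
  [0, 0, -1, 0],
  [0, 0, -1, 0],
])

```text
time: 28.3
tool_pos: [554.4, -56.2, 43.6]
tcp_rot: [-3.026, 1.562, -3.027]
contact_force: [-0.8, 0.4, -1.2]
grip_width: 53.5
```

Request:
carry_out([
  [0, 0, -0.5, 0],
  [0, 0, -1, 0],
  [0, 0, -1, 0],
])

```text
time: 28.55
tool_pos: [554.4, -56.2, 42.6]
tcp_rot: [-3.022, 1.562, -3.023]
contact_force: [-0.3, 0.6, -0.7]
grip_width: 53.6
```

Request:
carry_out([
  [0, 0, -0.5, 0],
  [0, 0, -1, 0],
  [0, 0, -1, 0],
])

```text
time: 28.8
tool_pos: [554.4, -56.2, 42.5]
tcp_rot: [-2.993, 1.563, -2.994]
contact_force: [-3.2, 0.5, 7.0]
grip_width: 53.3
```

Floor contact is exactly where expected (42.5). Release and withdraw.

Request:
carry_out([
  [0, 0, 0.3, 0],
  [0, 0, 0.3, 0],
  [0, 0, 0.3, 0],
  [0, 0, 0.3, 0],
  [0, 0, 0.3, 0],
  [0, 0, 3, 0],
  [0, 0, 10, 0],
  [0, 0, 25, 0],
  [0, 0, 55, 0],
  [0, 0, 90, 0],
  [0, 0, 125, 0],
  [0, 0, 160, 0],
  [-40, 0, 160, 0],
  [-80, 0, 160, 0],
  [-110, 0, 160, 0],
  [-110, 0, 160, 0],
  [-110, 0, 160, 0],
], hand=72)

```text
time: 30.22
tool_pos: [443.8, -56.2, 203.7]
tcp_rot: [-2.865, 1.564, -2.866]
contact_force: [0.5, 0.1, 1.1]
grip_width: 71.8
```

Run:
```python
from h import *
S,D=P("scene"),P("side");o=get_obs();print(o["time"],o["tool_pos"],o["contact_force"],o["grip_width"])
W=P("wrist",o)
ims={n:np.ascontiguousarray(capture(n)[:,:,::-1]) for n in("scene","side","wrist")}
for n,c,roi in(("scene",S,(270,100,340,200)),("side",D,(290,200,380,310)),("wrist",W,(0,0,640,400))):
    cv2.imwrite(f"pics/{n}14.png",ims[n]);x0,y0,x1,y1=roi;h=cv2.cvtColor(ims[n],cv2.COLOR_BGR2HSV)
    m=(cv2.inRange(h,(0,120,40),(8,255,255))|cv2.inRange(h,(170,120,40),(180,255,255)))[y0:y1,x0:x1]
    for k in cv2.findContours(m,0,cv2.CHAIN_APPROX_NONE)[0]:
        if cv2.contourArea(k)>25:
            q=cv2.approxPolyN(cv2.convexHull(k),5,ensure_convex=True)[0]+[x0,y0]
            print(n,cv2.contourArea(k),[(p.tolist(),plane(c,p,86)[:2].round(1).tolist()) for p in q])
# expected cap-top corners when upright & centred
for sx in(-27,27):
  for sy in(-19,19):
    p=[554+sx,-57+sy,86]; print(p[:2],proj(S,p).round(1),proj(D,p).round(1))
# lid + untouched things: compare with before
for n,roi in(("side",[(240,225,295,270),(355,165,390,192),(285,145,325,187)]),("scene",[(350,160,385,190),(385,235,440,280)])):
    for x0,y0,x1,y1 in roi: print(n,(x0,y0),np.abs(cv2.imread(f"pics/{n}0.png")[y0:y1,x0:x1].astype(int)-ims[n][y0:y1,x0:x1]).mean().round(1))
B=lambda im,r:(lambda k:(np.array(cv2.minAreaRect(k)[0])+r[:2],cv2.contourArea(k)))(max(cv2.findContours(cv2.inRange(cv2.cvtColor(im,cv2.COLOR_BGR2HSV),(100,100,30),(130,255,255))[r[1]:r[3],r[0]:r[2]],0,1)[0],key=cv2.contourArea))
r=[270,140,310,220];print("lid blob then/now",B(cv2.imread("pics/side8.png"),r),B(ims["side"],r))
```

```text
30.2167 [443.75225259 -56.19728074 203.7425691 ] [0.50060703 0.06944255 1.11796956] 71.7678837005029
scene 126.0 [([310, 143], [576.1, -73.5]), ([295, 150], [528.0, -77.3]), ([292, 147], [526.1, -63.2]), ([290, 142], [530.1, -43.3]), ([305, 136], [577.0, -42.5])]
side 248.5 [([339, 260], [527.3, -68.0]), ([339, 269], [528.4, -41.3]), ([314, 269], [578.5, -41.4]), ([314, 259], [578.6, -71.2]), ([332, 257], [541.5, -77.2])]
wrist 2040.5 [([455, 171], [576.7, -41.5]), ([451, 202], [576.4, -73.5]), ([395, 202], [519.5, -73.5]), ([397, 164], [518.9, -34.4]), ([440, 163], [561.0, -33.5])]
[527, -76] [294.4 149.8] [339.  257.4]
[527, -38] [288.1 141.2] [339.7 270.1]
[581, -76] [312. 143.] [312.9 257.4]
[581, -38] [305.5 134.5] [312.7 270.2]
side (240, 225) 3.2
side (355, 165) 25.0
side (285, 145) 29.5
scene (350, 160) 105.6
scene (385, 235) 8.0
lid blob then/now (array([295.40000343, 193.80000305]), 178.0) (array([292.84841919, 178.12443542]), 505.0)
```

Run:
```python
from h import *
for n,r in(("side",(355,160,395,195)),):
  for k in("0","14"):
    m=cv2.inRange(cv2.cvtColor(cv2.imread(f"pics/{n}{k}.png"),cv2.COLOR_BGR2HSV),(100,120,50),(130,255,255))[r[1]:r[3],r[0]:r[2]]
    print(k,cv2.boundingRect(m))
print(close_job())
```

```text
0 (8, 11, 21, 18)
14 (15, 16, 14, 13)
the job is handed in; nothing more can be done
None
```

The job is handed in at about 30 s. The button was pressed, and the lid popped and was led back onto its stop in the pinch. The stamp was lifted out, set on the desk, regripped by its ends, lowered into the empty lane and released with the gripper clear.

**Passed:**
- **Stamp:** upright in the lane; its cap corners are within about 3 mm of the expected place, well inside the plates (x about 520–589). It met the lane floor at the expected height.
- **Lid:** open; its centre in the side view fits 1.95 rad.
- **Sticky pad:** unchanged in the side view.

**Disagreed or left open:**
- **Finger length:** the real fingertips end about 32 mm short of the reported TCP. I found this by touch at the button and used that offset from then on.
- **Lane centre:** the wrist camera and the fixed cameras differed by 3–4 mm in y, so I placed the stamp between the two readings. There was no side force during insertion.
- **Ink pad:** its blue outline in the side view is smaller than at the start, with the same lower-right corner. I take that as shadow or the arm, since nothing came near the pad. I saw this result only as I handed in and did not look further.
- **Mug:** checked only by a small change in the scene image, put down to shadow. In the side view the open lid now overlaps the area I compared.

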